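# Unhook the round filter from its peg and seat it in the microscope's light source

## Robot

A 6-joint arm with a two-finger parallel gripper is mounted at the origin on the work surface. World frame = base frame: x ahead of the robot, y to its left, z up, the work surface at z = 0. Lengths are in m, angles in degrees, forces in N, time in s.
With the tool pointing down it reaches from about 0.4 to 0.825 m from the base axis. Payload 7 kg.
Tool frame: the origin (TCP) lies midway between the tips of the shut fingers; the grasp point (between the pads) lies 19 mm behind it (ctrl.hold_point_z is the distance from the TCP to the grasp point, in m); z points along the fingers, y is the line along which they close (so a half turn about z gives the same grasp; the last joint's range is limited). The gripper opens to 88 mm and grips with 3 to 60 N. Pads are 19 mm wide; open, the fingers measure 130 mm over their backs; the gripper's body (78 mm by 193 mm) begins 47 mm behind the grasp point.
Start: joints at [-56.144, 20.546, 0.682, 0, -70.136, -16.507], TCP at [0.201, -0.644, 0.193] pointing down, gripper open.
Joint ranges: [-176.03, 176.03], [-82.01, 121.73], [-58.28, 71.71], [-173.87, 95.51], [-174.79, -0.11], [-173.66, 173.66]. Speed limits (degrees/s): [136.94, 136.94, 172.46, 180, 180, 180].

## Interface

Orientations are given as [roll, pitch, yaw] about the fixed x, y, z axes, in that order (R = Rz(yaw) Ry(pitch) Rx(roll)).
In Python, from plant import ctrl gives the robot as it stands.
- The arm moves only by the tool apply_moves, never from a script. Its argument "deltas" is a list of rows, each an object with "fingers": the finger opening in mm, from 0 to 87.6; "delta_pos": the shift along the tool's x, y, z in mm, a list of three; "angular": the turn, a rotation vector about the tool's x, y, z in degrees, a list of three. A call has 1 to 10 rows; each row is the pose to reach, as a shift and turn from the pose commanded when the call began, along the tool's axes at that moment; what a row does not reach only later rows make up. A row lasts 1/10 s, in which the tool goes at most 50 mm and 8.59 degrees, less where a joint would pass 70% of its speed; a pose out of reach is approached as far as the arm can. A call with a gripper value outside its range is refused whole. The fingers move at their own pace and stop on an object; the grip force is fixed at half the most. Time passes only in rows, so rows that repeat a pose let the fingers close. It gives the time, the measured TCP pose, the force, the opening and the grip force at its end, in the units of the state.
- ctrl.get_obs(): the state, without advancing time (a new reading comes with each control period).
- ctrl.snapshot(name): name is "scene" or "top"; returns the picture (400x640x3 uint8, red, green, blue); there is no depth.
- ctrl.camera_params(name): a dict with "fx", "fy", "cx", "cy" (pixels), "cam_to_world" (4x4, takes a point from camera to world coordinates). Camera axes: x right, y up, looking along -z (the intrinsics and any distortion apply to the point x, -y, -z); pixel columns grow to the right and rows downward; lengths in m; the calibration is good to about 2 mm. A picture is of the moment at which its call begins. camera_params takes no time and is no camera call.
- ctrl.close_job(): hands the job in; it is judged then, once.
The state is a dict: "clock": time; "joint_pos": joint angles; "qvel": joint speeds; "tau": joint torques, N m; "tool_pos": TCP position; "orientation": TCP orientation; "force": force on the tool from outside, world axes, zero at the start; "moment": the same for the moment, N m; "opening": finger opening in m; "gripper_force": force on a finger pad.
Only numpy, scipy, OpenCV 4.12 (cv2) and the standard library are available. Lean on these libraries where they do the work, as an engineer would, in place of code of your own. Each camera call takes 0.05 s, during which the arm holds its last target. There are 200 camera calls.

## Task

Take the filter holder with the round window off its peg: slide it out along the peg, raise it by its neck just enough that its slot clears the upturned tip, and feel your way so that it never pulls or pries hard on the wire. Then lower it gently, without dropping it, into the slot in the top of the light source until it is fully home, and let go. Leave the other two holders hanging on their pegs and do not disturb the dropper bottle or the slide box.

Things in the scene. Friction and masses are not known exactly. Their poses are not given: they have to be found in the camera images.
- round_filter_center (a point): The filter holder to move: dark metal plate, 8 mm thick, 112 mm tall, 75-155 g, hung upright on a peg. Lower half: 56 mm square frame, round 44 mm window. Upper half: neck 36 mm wide, 56 mm tall, to be gripped by its two side edges, fingers either side of the peg. Point: the centre, half-way up. Axes: x through the thickness (along the peg), y across, z up.
- round_filter_hole (a point): Centre of that holder's hanging slot, which goes through its neck: 12 mm wide, 16 mm tall, with rounded upper and lower edges. The peg runs through it and the upper edge rests on the peg. The point is 22 mm above the holder's centre and 34 mm below the neck's top; axes as the holder's.
- square_filter_center (a point): A bystander: holder of the same outer size and slot but with a square window, hung on another peg. Point at its centre, 56 mm above its bottom edge; axes as for the round one.
- blank_stop_center (a point): A bystander: holder of the same outer size and slot without a window (plain plate), hung on another peg. Point at its centre, 56 mm above its bottom edge; axes as for the round one.
- rack: White accessory rack fixed to the bench: base plate 170 x 320 x 8 mm, two end posts, crossbar with its top 194 mm above the bench (posts 196 mm). Three wire pegs stick out of tabs under the crossbar to -x. Origin on the bench below the holders' row; x runs from the peg tips to the crossbar, whose front face is at x = +60 mm; y along the crossbar, z up.
- rack_pegs (a point): Centre line of the rack's middle peg where a holder hangs (rack x = 0, 165 mm up); the other pegs are 95 mm to each side in y. Pegs: 5 mm round steel wire, springy up and down (about 7 N per mm at the tip), stiff lengthwise. A holder must not load the wire with more than 12 N in all.
- rack_tips (a point): Where the middle peg would turn up if it were level, 70 mm out from the holder; the rounded end rises 9 mm above the wire's top, so wire and tip are 14 mm tall and pass the slot with 2 mm to spare. Use has bent each peg differently, which is not measured: from the holder outwards it slopes from 0.08 rad down to 0.2 rad up, so real tips are 6 mm lower to 14 mm higher.
- lamp_slot (a point): Centre of the mouth of the filter slot in the top of the light source (white box fixed to the bench, 200 x 150 mm, 122 mm tall, with an 8 mm black collar). Point level with the collar's top, 130 mm up. Slot: 12 mm along x, 60 mm along y (the holder's width; either face forward), rim bevelled 4 mm, 50 mm deep, flat floor: fully home the holder's centre is 6 mm above this point.
- dropper_center (a point): A small white dropper bottle with a green band, 26 mm across, 66 mm tall, standing loose on the bench; point at its centre, half-way up.
- slide_box_center (a point): A flat grey and white slide box, 87 x 100 mm, 35 mm tall, lying loose on the bench; point at its centre.
There are look-alikes about, which are no part of the job. Leave any red look-alike of the part that bears round_filter_center alone.

How it is judged (in metres and radians):
On the way:
1. the round-window holder is off its peg, clear of the upturned tip (x of round_filter_center in the frame of rack below -0.085 m), for 0.1 s.
At the end, for the whole second after the job is handed in: The round-window holder stands fully home in the light source's slot (its centre within 3 mm of the height it has on the slot's floor and within 4 to 5 mm of the slot's centre, upright within 0.1 rad), at rest and released; the other two holders still hang within 15 mm of where they were (z of round_filter_center in the frame of lamp_slot between 0 and 0.009 m and x of round_filter_center in the frame of lamp_slot between -0.004 and 0.004 m and y of round_filter_center in the frame of lamp_slot between -0.005 and 0.005 m and angle between round_filter_center's own z axis and vertical below 0.1 rad and linear speed of round_filter below 0.02 m/s and distance of each of square_filter_center, blank_stop_center from where it was at the start of the episode below 0.015 m); the robot touches nothing.
It fails at once if the holder pulls or pries on the rack with more than 12 N (contact force between round_filter and rack above 12 N).
It fails at once if the holder is pushed against the light source with more than 25 N (contact force between round_filter and lamp above 25 N).
It fails at once if the robot strikes the rack or the light source (more than 15 N) (contact force between any of the arm, the fingers and rack above 15 N or contact force between any of the arm, the fingers and lamp above 15 N).
It fails at once if the holder is dropped (falling free faster than 0.4 m/s) (contact force between round_filter and the fingers below 0.01 N and linear speed of round_filter above 0.4 m/s).
It fails at once if another holder, the dropper bottle or the slide box is moved by more than 25 mm (distance of any of square_filter_center, blank_stop_center, dropper_center, slide_box_center from where it was at the start of the episode above 0.025 m).
It also fails if it takes over 72 s, if anything falls off the work surface, if the arm or the gripper's body presses on something with over 40 N, if the wrist force passes 120 N, or if a joint passes its speed limit or range.

## Working session

There is one attempt and no reset: what is moved stays moved. The work goes in short steps, Python scripts to look and compute and a tool call to move; the robot and the scene stay as the last step left them, time stands still between calls to the robot, and variables do not carry over. Pictures are saved under pics/ and viewed, at most 10 in all, crops included, and the job is handed in when it is done.

Besides the shell and the picture viewer there is one more tool, called after ">>>" as name([rows], argument=value, ...), one row to a line, values as JSON. apply_moves: Moves the arm, as the interface text tells. Its arguments: {"type":"object","properties":{"deltas":{"type":"array"}},"required":["deltas"]}

```bash
mkdir -p pics; ls; python3 - <<'E'
from plant import ctrl
import cv2,numpy as np
for n in("scene","top"):
    im=ctrl.snapshot(n); cv2.imwrite(f"pics/{n}0.png",im[:,:,::-1])
    p=ctrl.camera_params(n); print(n,{k:(np.round(v,4).tolist() if k=="cam_to_world" else v) for k,v in p.items()})
print(ctrl.get_obs(),ctrl.hold_point_z)
E
```

```text
pics
scene {'fx': 488.1634453388099, 'fy': 488.1634453388099, 'cx': 318.5907732822448, 'cy': 204.66251040024525, 'cam_to_world': [[-0.0229, -0.564, 0.8255, 1.4689], [0.9997, -0.0222, 0.0125, -0.0652], [0.0112, 0.8255, 0.5643, 0.7472], [0.0, 0.0, 0.0, 1.0]]}
top {'fx': 385.69520936363233, 'fy': 385.69520936363233, 'cx': 325.6545166506008, 'cy': 199.20016967458724, 'cam_to_world': [[0.0127, 0.9867, -0.1618, 0.3732], [-0.9998, 0.0146, 0.0104, -0.0663], [0.0126, 0.1617, 0.9868, 0.9794], [0.0, 0.0, 0.0, 1.0]]}
{'clock': 0.1, 'joint_pos': array([-5.61437264e+01,  2.05866812e+01,  6.39699411e-01, -1.58788231e-02,
       -7.01335452e+01, -1.65067095e+01]), 'qvel': array([-0.02353067, -0.0934956 ,  0.07992834,  0.17246219, -0.11459211,
        0.06543313]), 'tau': array([-3.51215691e-03, -5.84161448e+01,  2.93750560e+01,  7.01547593e+00,
        1.01445973e-02, -4.00712236e-05]), 'tool_pos': array([ 0.20111087, -0.64386158,  0.19193471]), 'orientation': array([ 1.79918550e+02, -8.56906888e-03, -1.62655836e+02]), 'force': array([ 0.1359397 ,  0.31374492, -1.23187757]), 'moment': array([-0.03311691,  0.040477  , -0.000602  ]), 'gripper_force': 0.0, 'opening': 0.08785529250780161} 0.0188
```

View pics/scene0.png

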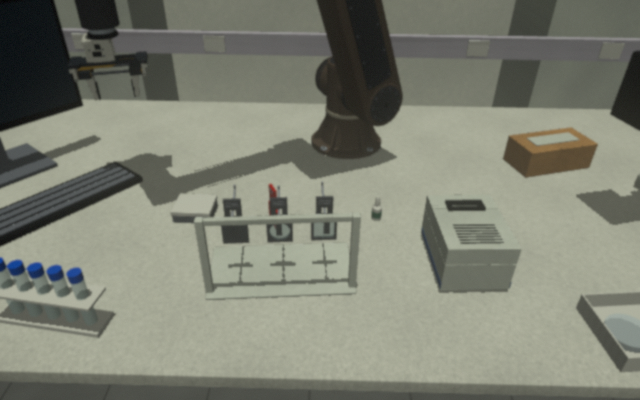

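View pics/top0.png

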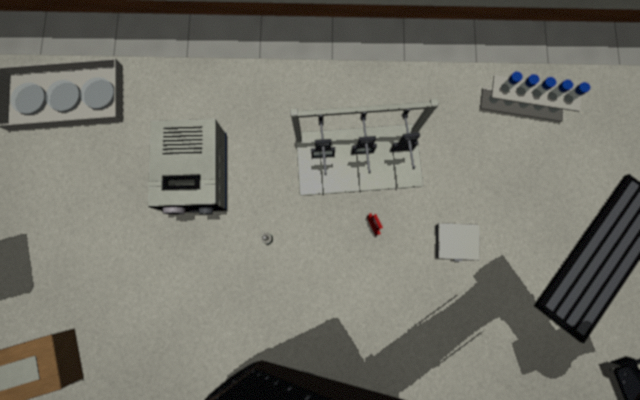

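The scene view shows the rack near (280,250). The round window is on the middle holder at about (279,232), the square one is to its right and the blank to its left. The lamp slot is at about (465,205) in scene and (181,183) in top. The red look-alike is at (374,223) in top.

```bash
python3 - <<'E'
import cv2
a=cv2.imread("pics/scene0.png")[175:300,190:370];b=cv2.imread("pics/top0.png")[95:205,285:445]
cv2.imwrite("pics/c1.png",cv2.resize(a,None,fx=4.4,fy=4.4,interpolation=cv2.INTER_CUBIC))
cv2.imwrite("pics/c2.png",cv2.resize(b,None,fx=5,fy=5,interpolation=cv2.INTER_CUBIC))
E
```

```text
(no output)
```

View pics/c1.png

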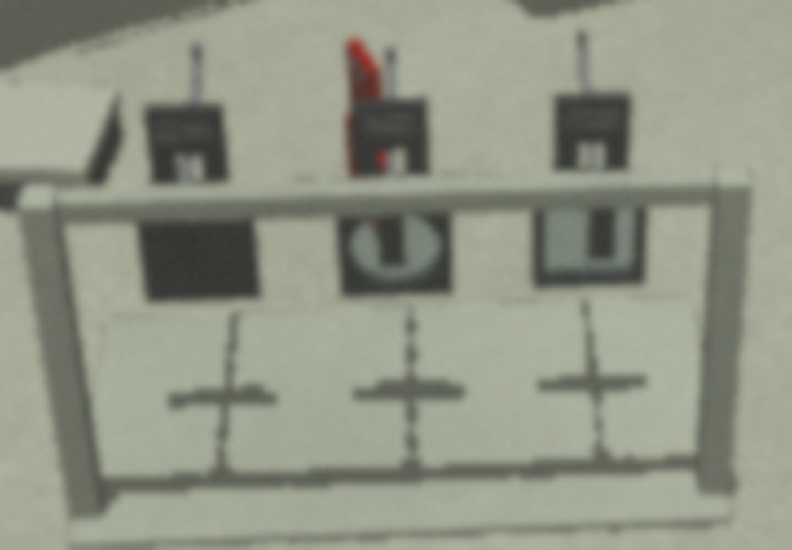

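View pics/c2.png

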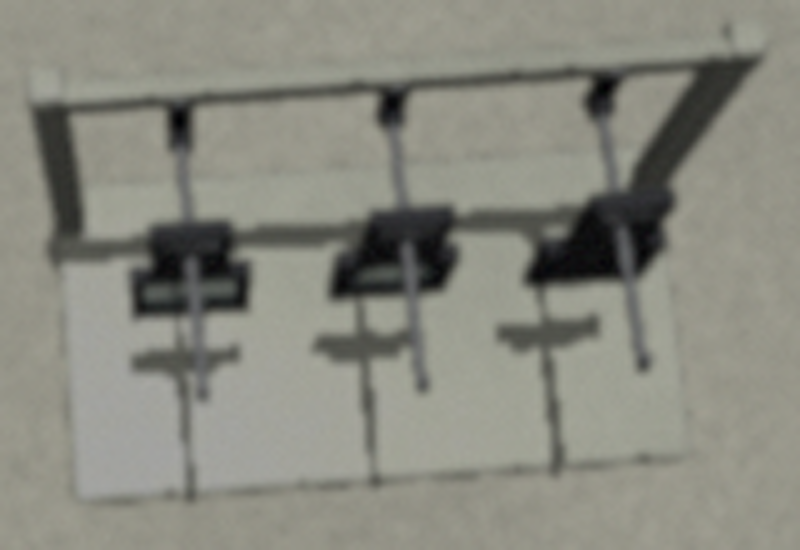

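The middle holder's neck top runs from (360,98) to (428,100) in crop 1. The middle peg tip is at (391,50) in crop 1 and (422,387) in crop 2. The peg's root is at (395,120) in crop 2.

```bash
cat > h.py <<'E'
from plant import ctrl
import numpy as np,cv2
P={n:ctrl.camera_params(n) for n in("scene","top")}
def ray(n,u,v):
    p=P[n];M=np.array(p["cam_to_world"]);d=M[:3,:3]@np.array([(u-p["cx"])/p["fx"],-(v-p["cy"])/p["fy"],-1]);return M[:3,3],d/np.linalg.norm(d)
def onz(n,u,v,z):
    o,d=ray(n,u,v);return o+d*(z-o[2])/d[2]
def tri(a,b):
    o1,d1=ray("scene",*a);o2,d2=ray("top",*b)
    s=np.linalg.lstsq(np.c_[d1,-d2],o2-o1,rcond=None)[0];p,q=o1+s[0]*d1,o2+s[1]*d2
    return (p+q)/2,np.linalg.norm(p-q)
C1=lambda u,v:(190+u/4.4-.4,175+v/4.4-.4)
C2=lambda u,v:(285+u/5-.4,95+v/5-.4)
def proj(n,X):
    p=P[n];M=np.array(p["cam_to_world"]);c=M[:3,:3].T@(np.array(X)-M[:3,3]);return p["cx"]+p["fx"]*c[0]/-c[2],p["cy"]-p["fy"]*c[1]/-c[2]
E
python3 - <<'E'
from h import *
np.set_printoptions(precision=4,suppress=True)
for nm,a,b in[("Ltip sq",(582,34),(203,395)),("mid tip",(391,50),(422,387)),("blank tip",(196,47),(643,364))]:print(nm,*tri(C1(*a),C2(*b)))
print("peg root z.165",[onz("top",*C2(*q),.165) for q in[(181,148),(395,122),(602,115)]])
print("crossbar front top .194",onz("top",*C2(65,105),.194),onz("top",*C2(700,66),.194))
print("base front .008",[onz("top",*C2(*q),.008) for q in[(78,500),(688,458)]])
print("neck back top corners c1",[onz("scene",*C1(*q),.1935) for q in[(360,98),(428,100)]])
print("neck back top c2",[onz("top",*C2(*q),.1935) for q in[(374,210),(455,207)]])
print("bottom edge c1",[onz("scene",*C1(*q),.0815) for q in[(342,295),(450,291)]])
for n,(x0,x1,y0,y1) in{"top":(155,208,165,200),"scene":(436,496,192,219)}.items():
    im=ctrl.snapshot(n)[y0:y1,x0:x1].max(2);
    for th in(45,60,75):
        m=(im<th).astype(np.uint8);k,l,s,c=cv2.connectedComponentsWithStats(m)
        i=1+np.argmax(s[1:,4]);cn=cv2.findContours((l==i).astype(np.uint8),0,1)[0][0]
        r=cv2.minAreaRect(cn+np.array([x0,y0])); print(n,th,s[i],np.round(r[0],1),np.round(r[1],1),onz(n,*r[0],.13),[onz(n,*q,.13)[:2] for q in cv2.boxPoints(r)])
t=ctrl.snapshot("top");s=ctrl.snapshot("scene")
cv2.imwrite("pics/l.png",np.vstack([cv2.resize(t[155:220,140:240],None,fx=5,fy=5,interpolation=2),cv2.resize(s[190:240,415:515],None,fx=5,fy=5,interpolation=2)])[:,:,::-1])
E
```

```text
Ltip sq [ 0.5584 -0.0728  0.1842] 0.000500666715417923
mid tip [ 0.5651 -0.167   0.1766] 0.0007598148383439777
blank tip [ 0.5754 -0.2614  0.1822] 0.0022451417103013563
peg root z.165 [array([ 0.6745, -0.062 ,  0.165 ]), array([ 0.6882, -0.1568,  0.165 ]), array([ 0.6931, -0.2489,  0.165 ])]
crossbar front top .194 [ 0.6822 -0.0123  0.194 ] [ 0.7046 -0.2852  0.194 ]
base front .008 [array([ 0.5434, -0.0114,  0.008 ]), array([ 0.5701, -0.3247,  0.008 ])]
neck back top corners c1 [array([ 0.6344, -0.175 ,  0.1935]), array([ 0.6348, -0.1432,  0.1935])]
neck back top c2 [array([ 0.6378, -0.1446,  0.1935]), array([ 0.6397, -0.179 ,  0.1935])]
bottom edge c1 [array([ 0.6417, -0.188 ,  0.0815]), array([ 0.6366, -0.135 ,  0.0815])]
top 45 [  8  10  37  14 380] [181.  181.5] [13. 36.] [0.5478 0.2489 0.13  ] [array([0.5621, 0.2902]), array([0.5633, 0.2098]), array([0.5336, 0.2079]), array([0.5324, 0.2878])]
top 60 [  7  10  38  15 497] [180.5 182. ] [13.7 37.6] [0.5467 0.2499 0.13  ] [array([0.5596, 0.2935]), array([0.565, 0.21 ]), array([0.5338, 0.2065]), array([0.5285, 0.2895])]
top 75 [  7  10  38  15 551] [180.5 182. ] [14. 37.] [0.5467 0.25   0.13  ] [array([0.562 , 0.2924]), array([0.5633, 0.2098]), array([0.5314, 0.2077]), array([0.5301, 0.2899])]Traceback (most recent call last):
  File "<stdin>", line 14, in <module>
    return _wrapfunc(a, 'argmax', axis=axis, out=out, **kwds)
    return bound(*args, **kwds)
ValueError: attempt to get argmax of an empty sequence
```

```bash
python3 - <<'E'
from h import *
t=ctrl.snapshot("top");s=ctrl.snapshot("scene")
cv2.imwrite("pics/l.png",np.vstack([cv2.resize(t[160:215,140:240],None,fx=6,fy=6,interpolation=2),cv2.resize(s[190:230,415:515],None,fx=6,fy=6,interpolation=2)])[:,:,::-1])
print(s[195:216:1,465].max(1), s[206,436:496:3].max(1)); print(t[172:195,181].max(1))
E
```

```text
[172 172 170 159 128  86  61  54  56  63  76  70  58  53  60  97 138 160
 165 165 166] [168 171 172 151  55  61  79  74  66  68  69  70  71  68  55  54  91 171
 171 170]
[149 147 125  72  22  12   8  23  37  49  52  56  52  35  12  16  26  69
 116 151 159 158 157]
```

View pics/l.png

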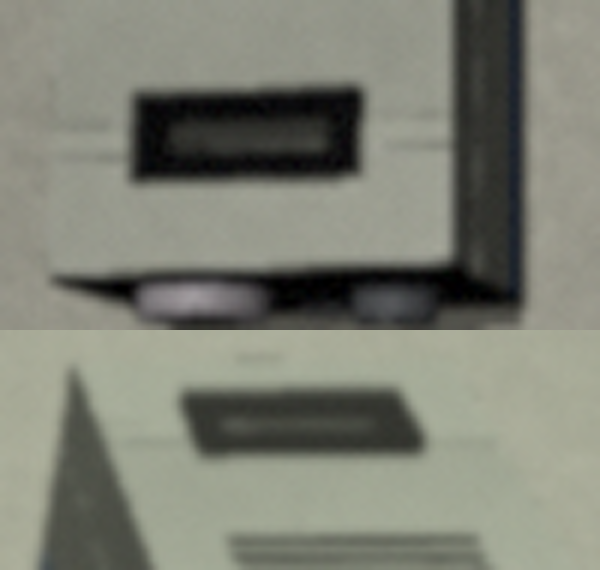

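Both views show the grey slot mouth centred in the black collar: (180.8,182.1) in top and (464.1,205.4) in scene.

```bash
python3 - <<'E'
from h import *
np.set_printoptions(precision=4,suppress=True)
print(tri((464.1,205.4),(180.8,182.1)),onz("scene",464.1,205.4,.13),onz("top",180.8,182.1,.13))
L=lambda u,v:(140+u/6-.4,160+v/6-.4)
ang=lambda a,b:np.degrees(np.arctan2(-(b-a)[0],(b-a)[1]))
for nm,a,b,z in[("collar top",(362,88),(131,93),.13),("collar bot",(360,174),(131,181),.13),("front edge",(452,262),(52,275),.122)]:
    A,B=onz("top",*L(*a),z),onz("top",*L(*b),z);print(nm,A,B,ang(A,B))
# lamp outline by white mask, top
t=ctrl.snapshot("top");g=t.min(2)
S=lambda u,v:(415+u/6-.4,190+v/6-.4)
for a,b in[((185,62),(400,60)),((203,125),(425,122)),((232,208),(475,208))]:
    A,B=onz("scene",*S(*a),.126),onz("scene",*S(*b),.126);print("scene",A,B,ang(A,B))
for a,b in[((126,180),(400,181)),]: pass
# edges via gradient: right edge of lamp top in top view, row by row
for r in range(125,205,10):
    row=t[r,195:235].max(1).astype(int);print(r,195+np.argmin(np.diff(row)),end=" ")
for r in range(125,205,10):
    row=t[r,135:165].max(1).astype(int);print(r,135+np.argmax(np.abs(np.diff(row))),end=" ")
E
```

```text
(array([0.5476, 0.2512, 0.1243]), np.float64(0.00030367022873629013)) [0.5561 0.2482 0.13  ] [0.5464 0.2493 0.13  ]
collar top [0.565  0.2078 0.13  ] [0.5618 0.2937 0.13  ] 2.1719553803260627
collar bot [0.5323 0.2064 0.13  ] [0.5284 0.291  0.13  ] 2.6596964996952157
front edge [0.5009 0.1726 0.122 ] [0.4938 0.3207 0.122 ] 2.731568924835072
scene [0.5294 0.2121 0.126 ] [0.5247 0.2953 0.126 ] 3.2219069426453175
scene [0.5716 0.2107 0.126 ] [0.5664 0.2941 0.126 ] 3.563238384339058
scene [0.6232 0.2109 0.126 ] [0.6199 0.2981 0.126 ] 2.1764198065523845
125 215 135 215 145 215 155 215 165 215 175 215 185 215 195 215 125 149 135 162 145 162 155 162 165 137 175 161 185 161 195 147
```

>>> apply_moves([
  {"fingers":64,"delta_pos":[0,0,-50],"angular":[0,0,0]},
  {"fingers":64,"delta_pos":[0,0,-107],"angular":[0,0,0]},
  {"fingers":64,"delta_pos":[-45,27,-107],"angular":[0,0,2]},
  {"fingers":64,"delta_pos":[-85,51,-107],"angular":[0,0,3]},
  {"fingers":64,"delta_pos":[-125,74,-107],"angular":[0,0,4]},
  {"fingers":64,"delta_pos":[-165,98,-107],"angular":[0,0,5]},
  {"fingers":64,"delta_pos":[-205,122,-107],"angular":[0,0,6]},
  {"fingers":64,"delta_pos":[-245,146,-107],"angular":[0,0,7]},
  {"fingers":64,"delta_pos":[-280,167,-107],"angular":[0,0,8]},
  {"fingers":64,"delta_pos":[-280,167,-107],"angular":[0,0,8]},
])

```text
clock: 1.35
tool_pos: [0.4215, -0.3982, 0.2999]
orientation: [180.0, 0.1, -170.4]
force: [0.3, -0.0, -0.6]
opening: 0.0638
gripper_force: 0.0
```

```bash
cat > g.py <<'E'
import sys,numpy as np
from scipy.spatial.transform import Rotation as R
from plant import ctrl
np.set_printoptions(precision=4,suppress=True)
def goto(x,y,z,yaw):
    o=ctrl.get_obs();r=R.from_euler("xyz",o["orientation"],degrees=True)
    print("t",o["clock"],"pos",o["tool_pos"],"rpy",o["orientation"],"F",o["force"],"M",o["moment"])
    print("d",r.inv().apply(np.array([x,y,z])-o["tool_pos"])*1000,"rot",(r.inv()*R.from_euler("xyz",[180,0,yaw],degrees=True)).as_rotvec(degrees=True))
if len(sys.argv)>4: goto(*map(float,sys.argv[1:5]))
E
python3 g.py .634 -.161 .30 -175.25; python3 -c "
from h import *
print(tri((271,186),(371,215)),onz('top',374,223,.0),onz('top',371,213,.1),onz('scene',272,186,.1))"
```

```text
t 1.35 pos [ 0.4215 -0.3982  0.2999] rpy [ 179.9899    0.0609 -170.4433] F [ 0.346  -0.024  -0.6179] M [-0.0802  0.0271  0.0072]
d [-248.973   198.6501    0.1843] rot [0.0127 0.0604 4.8068]
(array([ 0.48001746, -0.18629853,  0.12143399]), np.float64(0.0174525213804332)) [ 0.4740826  -0.20078121  0.        ] [ 0.4867657  -0.18031536  0.1       ] [ 0.44454121 -0.19715372  0.1       ]
```

>>> apply_moves([
  {"fingers":64,"delta_pos":[-36,28,0],"angular":[0,0,1]},
  {"fingers":64,"delta_pos":[-72,57,0],"angular":[0,0,2]},
  {"fingers":64,"delta_pos":[-107,85,0],"angular":[0,0,3]},
  {"fingers":64,"delta_pos":[-143,114,0],"angular":[0,0,4]},
  {"fingers":64,"delta_pos":[-178,142,0],"angular":[0,0,4.8]},
  {"fingers":64,"delta_pos":[-214,171,0],"angular":[0,0,4.8]},
  {"fingers":64,"delta_pos":[-249,198.7,0],"angular":[0,0,4.8]},
  {"fingers":64,"delta_pos":[-249,198.7,0],"angular":[0,0,4.8]},
  {"fingers":64,"delta_pos":[-249,198.7,0],"angular":[0,0,4.8]},
])

```text
clock: 2.25
tool_pos: [0.6325, -0.1642, 0.299]
orientation: [180.0, -0.1, -175.4]
force: [-0.5, -0.4, -0.0]
opening: 0.0641
gripper_force: 0.0
```

```bash
python3 g.py .634 -.161 .149 -175.25; python3 - <<'E'
from h import *
a=ctrl.snapshot("scene");b=ctrl.snapshot("top")
cv2.imwrite("pics/e.png",np.hstack([cv2.resize(a[130:290,215:345],None,fx=3,fy=3,interpolation=2),cv2.resize(b[70:230,290:420],None,fx=3,fy=3,interpolation=2)])[:,:,::-1])
E
```

```text
t 2.25 pos [ 0.6325 -0.1642  0.299 ] rpy [ 179.9988   -0.0774 -175.3541] F [-0.5239 -0.3673 -0.0196] M [-0.0688  0.0072  0.0077]
d [ -1.9909   3.0332 149.9859] rot [ 0.0012 -0.0774 -0.1041]
```

View pics/e.png

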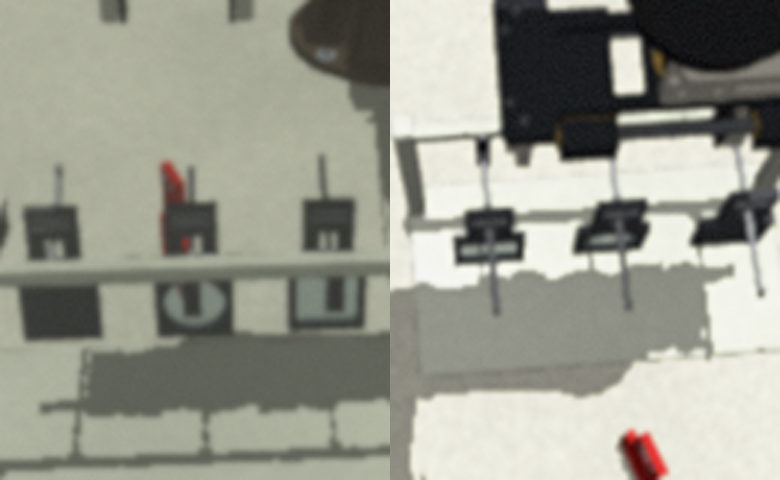

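The fingertips are at about (115,5) and (240,8) in the scene crop, still high above the middle holder. Next I check their midpoint against the calibration.

```bash
python3 - <<'E'
from h import *
print(proj("scene",(.6325,-.1642,.299)), "finger mid px",215+178/3-.33)
for z in (.295,): print([proj("scene",(.6325+s*.003,-.1642+s*.032,z)) for s in(-1,1)])
a=ctrl.snapshot("scene")[132:137,240:310].max(2).mean(0);print(a.astype(int))
print("neck cols",[proj("scene",(.634-.004*0,-.161+s*.018,.19)) for s in(-1,1)]);b=ctrl.snapshot("scene")[200:206,258:300].max(2).mean(0);print(b.astype(int))
E
```

```text
(np.float64(274.74612131764974), np.float64(150.97071520371307)) finger mid px 274.00333333333333
[(np.float64(258.55328890157193), np.float64(151.72366014151459)), (np.float64(291.2008582759773), np.float64(153.88498853822378))]
[176 176 176 177 177 176 169 149 127 114 110 110 109 102  84  81 116 154
 171 175 176 176 176 176 175 174 174 175 175 174 175 175 174 174 172 172
 171 171 171 173 171 170 170 170 171 170 170 170 168 157 126  95  95 106
 111 112 115 118 136 159 170 172 172 172 171 171 171 171 172 172]
neck cols [(np.float64(269.58571471832147), np.float64(198.15423903161337)), (np.float64(287.0507852294468), np.float64(198.53945089613197))]
[175 175 175 175 174 174 175 176 174 164 139 103  74  63  64  67  68  67
  68  68  69  68  68  67  67  67  65  66  89 131 161 174 177 177 176 176
 176 176 176 175 174 174]
```

>>> apply_moves([
  {"fingers":64,"delta_pos":[-1,2,25],"angular":[0,0,0]},
  {"fingers":64,"delta_pos":[-2,3,55],"angular":[0,0,0]},
  {"fingers":64,"delta_pos":[-2,3,84],"angular":[0,0,0]},
  {"fingers":64,"delta_pos":[-2,3,84],"angular":[0,0,0]},
  {"fingers":64,"delta_pos":[-2,3,84],"angular":[0,0,0]},
])

```text
clock: 2.95
tool_pos: [0.6337, -0.1627, 0.2167]
orientation: [-180.0, 0.0, -175.5]
force: [-0.3, -0.0, 1.5]
opening: 0.0641
gripper_force: 0.0
```

```bash
python3 g.py .634 -.161 .149 -175.25; python3 - <<'E'
from h import *
a=ctrl.snapshot("scene");b=ctrl.snapshot("top")
cv2.imwrite("pics/f.png",np.hstack([cv2.resize(a[150:250,240:320],None,fx=5,fy=5,interpolation=2),cv2.resize(b[80:180,320:400],None,fx=5,fy=5,interpolation=2)])[:,:,::-1])
o=ctrl.get_obs()["tool_pos"];print(proj("scene",o),proj("top",o))
E
```

```text
t 2.95 pos [ 0.6337 -0.1627  0.2167] rpy [-179.9612    0.0001 -175.4966] F [-0.2893 -0.007   1.4867] M [-0.0531 -0.0936  0.0105]
d [-0.4551  1.7391 67.7307] rot [-0.0388  0.     -0.2466]
(np.float64(277.07569630751146), np.float64(186.96749720976746)) (np.float64(369.2623050386858), np.float64(134.31724569437947))
```

View pics/f.png

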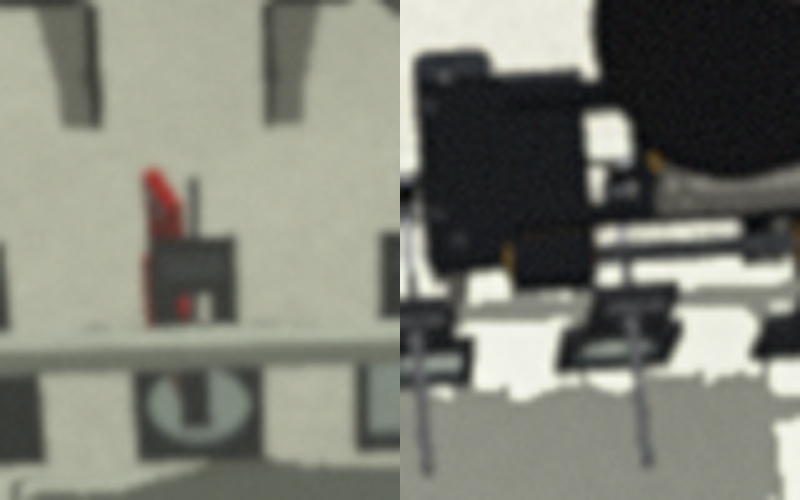

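The fingertips end at row 127 of the scene crop (175.4 px), higher than the projected TCP at row 187. In the top view, the gripper body hides the fingers. I check how high the open fingertips really are.

```bash
python3 - <<'E'
from h import *
for z in(.2167,.226,.236,.246,.256): print(z,[np.round(proj("scene",(.6337+dx,-.1627-.036,z)),1) for dx in(-.0095,0,.0095)])
print("neck top back/front edge",[np.round(proj("scene",(.634+d,-.161,.1935)),1) for d in(-.004,.004)],"obs row",150+237/5-.4)
print([np.round(proj("top",(.6337+d,-.1627,z)),1) for d,z in((-.039,.2826),(.039,.2826),(.039,.36))])
print(ctrl.hold_point_z,[k for k in dir(ctrl) if k[0]!='_'])
E
```

```text
0.2167 [array([259.9, 184.4]), array([259.3, 186.9]), array([258.7, 189.4])]
0.226 [array([259.6, 180.5]), array([259., 183.]), array([258.5, 185.5])]
0.236 [array([259.3, 176.3]), array([258.8, 178.8]), array([258.2, 181.2])]
0.246 [array([259.1, 172.1]), array([258.5, 174.5]), array([257.9, 176.9])]
0.256 [array([258.8, 167.7]), array([258.2, 170.1]), array([257.6, 172.6])]
neck top back/front edge [array([278.4, 195.9]), array([278.1, 198. ])] obs row 197.0
[array([373.8, 143.5]), array([373.5, 104.2]), array([379.6,  85.9])]
0.0188 ['PlanningError', 'camera_params', 'close_job', 'get_obs', 'hold_point_z', 'snapshot']
```

Open, the tips sit about 20–28 mm above the TCP, presumably because the fingers swing on a linkage. I'll descend with TCP at 0.147, which keeps them above the frame shoulders, narrow to 46 mm and recheck.

>>> apply_moves([
  {"fingers":64,"delta_pos":[-0.5,1.7,15],"angular":[0,0,-0.2]},
  {"fingers":64,"delta_pos":[-0.5,1.7,30],"angular":[0,0,-0.2]},
  {"fingers":64,"delta_pos":[-0.5,1.7,45],"angular":[0,0,-0.2]},
  {"fingers":64,"delta_pos":[-0.5,1.7,60],"angular":[0,0,-0.2]},
  {"fingers":60,"delta_pos":[-0.5,1.7,69],"angular":[0,0,-0.2]},
  {"fingers":55,"delta_pos":[-0.5,1.7,69],"angular":[0,0,-0.2]},
  {"fingers":50,"delta_pos":[-0.5,1.7,69],"angular":[0,0,-0.2]},
  {"fingers":46,"delta_pos":[-0.5,1.7,69],"angular":[0,0,-0.2]},
  {"fingers":46,"delta_pos":[-0.5,1.7,69],"angular":[0,0,-0.2]},
])

```text
clock: 3.95
tool_pos: [0.6348, -0.16, 0.1477]
orientation: [-180.0, 0.1, -175.2]
force: [0.3, -0.5, 0.5]
opening: 0.0463
gripper_force: 0.0
```

```bash
python3 g.py .634 -.161 .147 -175.25; python3 - <<'E'
from h import *
a=ctrl.snapshot("scene");b=ctrl.snapshot("top")
cv2.imwrite("pics/g.png",np.hstack([cv2.resize(a[150:250,240:320],None,fx=5,fy=5,interpolation=2),cv2.resize(b[80:180,320:400],None,fx=5,fy=5,interpolation=2)])[:,:,::-1])
for z in(.147,.157,.167,.177): print(z,[np.round(proj("scene",(.634+dx,-.161-s*.023,z)),1) for dx in(-.0095,.0095) for s in(1,-1)])
E
```

```text
t 3.95 pos [ 0.6348 -0.16    0.1477] rpy [-179.988     0.0814 -175.2448] F [ 0.2806 -0.4755  0.5117] M [-0.0337  0.0397 -0.0211]
d [ 0.8371 -0.8995  0.7347] rot [-0.012   0.0814  0.0052]
0.147 [array([268.6, 212.5]), array([290.3, 213. ]), array([267.7, 217.7]), array([289.6, 218.2])]
0.157 [array([268.4, 208.6]), array([290.2, 209.1]), array([267.4, 213.8]), array([289.5, 214.3])]
0.167 [array([268.2, 204.7]), array([290. , 205.2]), array([267.2, 209.9]), array([289.4, 210.4])]
0.177 [array([268. , 200.8]), array([289.9, 201.3]), array([267. , 205.9]), array([289.3, 206.4])]
```

View pics/g.png

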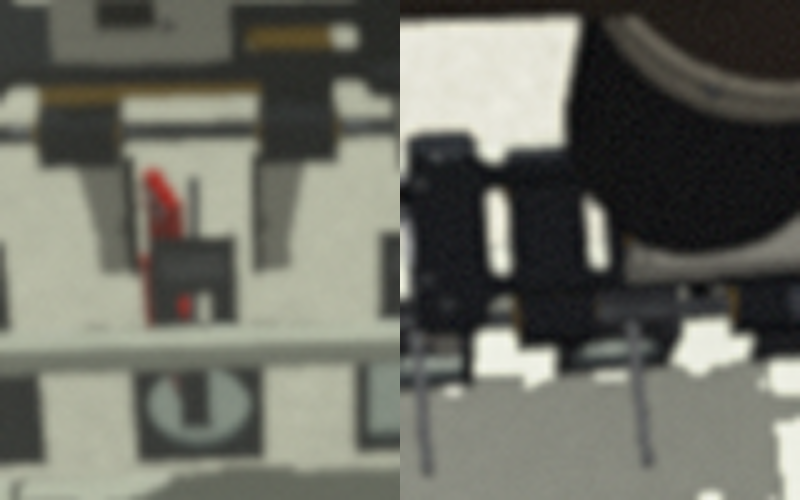

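The fingertips end at row 271 of the crop and straddle the neck, whose centre is at column 192 against 195 for the gripper. I shift 1 mm, go 5 mm lower and close.

>>> apply_moves([
  {"fingers":46,"delta_pos":[0.8,-0.9,3],"angular":[0,0,0]},
  {"fingers":46,"delta_pos":[0.8,-0.9,5],"angular":[0,0,0]},
  {"fingers":43,"delta_pos":[0.8,-0.9,5],"angular":[0,0,0]},
  {"fingers":40,"delta_pos":[0.8,-0.9,5],"angular":[0,0,0]},
  {"fingers":38,"delta_pos":[0.8,-0.9,5],"angular":[0,0,0]},
  {"fingers":36,"delta_pos":[0.8,-0.9,5],"angular":[0,0,0]},
  {"fingers":32,"delta_pos":[0.8,-0.9,5],"angular":[0,0,0]},
  {"fingers":30,"delta_pos":[0.8,-0.9,5],"angular":[0,0,0]},
  {"fingers":30,"delta_pos":[0.8,-0.9,5],"angular":[0,0,0]},
])

```text
clock: 4.95
tool_pos: [0.6336, -0.1609, 0.1419]
orientation: [-180.0, 0.0, -175.2]
force: [0.5, 0.9, 0.2]
opening: 0.0355
gripper_force: 30.0
```

```bash
python3 g.py .634 -.161 .142 -175.25; python3 -c "
from plant import ctrl
for i in range(4): ctrl.snapshot('top'); o=ctrl.get_obs(); print(o['force'],o['tool_pos'])"
```

```text
t 4.95 pos [ 0.6336 -0.1609  0.1419] rpy [-179.9986    0.0123 -175.2496] F [0.5473 0.873  0.1791] M [ 0.0237  0.026  -0.0154]
d [-0.3779 -0.1021 -0.1363] rot [-0.0014  0.0123  0.0004]
[ 0.02647315 -0.0073471  -0.78104407] [ 0.63356609 -0.16095948  0.14182455]
[-0.06895782  0.21663636  1.31996269] [ 0.63360806 -0.1609413   0.14182734]
[ 0.10874398 -0.77411953  0.1666065 ] [ 0.63364388 -0.16093684  0.14188686]
[0.67653905 0.51357679 0.45657239] [ 0.63358946 -0.16094551  0.14183631]
```

>>> apply_moves([
  {"fingers":30,"delta_pos":[0,0,-1],"angular":[0,0,0]},
  {"fingers":30,"delta_pos":[0,0,-2],"angular":[0,0,0]},
  {"fingers":30,"delta_pos":[0,0,-3],"angular":[0,0,0]},
  {"fingers":30,"delta_pos":[0,0,-4],"angular":[0,0,0]},
  {"fingers":30,"delta_pos":[0,0,-5],"angular":[0,0,0]},
  {"fingers":30,"delta_pos":[0,0,-5.5],"angular":[0,0,0]},
  {"fingers":30,"delta_pos":[0,0,-5.5],"angular":[0,0,0]},
])

```text
clock: 5.85
tool_pos: [0.6335, -0.161, 0.1473]
orientation: [180.0, 0.0, -175.3]
force: [1.2, 0.4, -1.0]
opening: 0.0355
gripper_force: 30.0
```

```bash
cat > f.py <<'E'
from plant import ctrl
import numpy as np
np.set_printoptions(precision=4,suppress=True)
F=[]
for i in range(6):
    ctrl.snapshot('top');o=ctrl.get_obs();F.append(np.r_[o['force'],o['moment']])
print(o['clock'],"F",np.mean(F,0),"sd",np.std(F,0)[:3],"pos",o['tool_pos'],o['orientation'])
E
python3 f.py
```

```text
6.15 F [-0.0933 -0.1758 -1.0728 -0.0065  0.0061  0.003 ] sd [0.4057 0.4901 0.4702] pos [ 0.6335 -0.1609  0.1472] [-179.9997   -0.0079 -175.2496]
```

Free hanging weight is about 1.1 N. Next I slide out.

>>> apply_moves([
  {"fingers":30,"delta_pos":[3,0,0],"angular":[0,0,0]},
  {"fingers":30,"delta_pos":[7,0,0],"angular":[0,0,0]},
  {"fingers":30,"delta_pos":[11,0,0],"angular":[0,0,0]},
  {"fingers":30,"delta_pos":[15,0,0],"angular":[0,0,0]},
  {"fingers":30,"delta_pos":[19,0,0],"angular":[0,0,0]},
  {"fingers":30,"delta_pos":[23,0,0],"angular":[0,0,0]},
  {"fingers":30,"delta_pos":[27,0,0],"angular":[0,0,0]},
  {"fingers":30,"delta_pos":[30,0,0],"angular":[0,0,0]},
  {"fingers":30,"delta_pos":[30,0,0],"angular":[0,0,0]},
])

```text
clock: 7.05
tool_pos: [0.6033, -0.1635, 0.1474]
orientation: [180.0, 0.0, -175.3]
force: [-0.6, 0.1, -0.3]
opening: 0.0355
gripper_force: 30.0
```

```bash
python3 f.py
```

```text
7.35 F [ 0.0782  0.259  -1.2679  0.015  -0.0406 -0.0086] sd [0.191  0.5598 0.3462] pos [ 0.6038 -0.1634  0.1472] [-179.9982   -0.003  -175.2476]
```

>>> apply_moves([
  {"fingers":30,"delta_pos":[3,0,0],"angular":[0,0,0]},
  {"fingers":30,"delta_pos":[6,0,0],"angular":[0,0,0]},
  {"fingers":30,"delta_pos":[9,0,0],"angular":[0,0,0]},
  {"fingers":30,"delta_pos":[12,0,0],"angular":[0,0,0]},
  {"fingers":30,"delta_pos":[15,0,0],"angular":[0,0,0]},
  {"fingers":30,"delta_pos":[18,0,0],"angular":[0,0,0]},
  {"fingers":30,"delta_pos":[20,0,0],"angular":[0,0,0]},
  {"fingers":30,"delta_pos":[20,0,0],"angular":[0,0,0]},
])

```text
clock: 8.15
tool_pos: [0.5834, -0.1651, 0.1474]
orientation: [180.0, 0.0, -175.3]
force: [0.6, -0.1, -0.6]
opening: 0.0358
gripper_force: 30.0
```

```bash
python3 f.py
```

```text
8.45 F [ 0.414  -0.1251 -0.8368 -0.0113  0.0006 -0.003 ] sd [0.4479 0.2536 0.3657] pos [ 0.5838 -0.1651  0.1472] [ 179.9994   -0.0021 -175.2483]
```

>>> apply_moves([
  {"fingers":30,"delta_pos":[0,0,-1],"angular":[0,0,0]},
  {"fingers":30,"delta_pos":[0,0,-2],"angular":[0,0,0]},
  {"fingers":30,"delta_pos":[0,0,-3],"angular":[0,0,0]},
  {"fingers":30,"delta_pos":[0,0,-3.5],"angular":[0,0,0]},
  {"fingers":30,"delta_pos":[0,0,-3.5],"angular":[0,0,0]},
])

```text
clock: 8.95
tool_pos: [0.5838, -0.1651, 0.1509]
orientation: [-180.0, 0.0, -175.3]
force: [1.1, -0.4, -1.7]
opening: 0.0355
gripper_force: 30.0
```

```bash
python3 f.py
```

```text
9.25 F [ 0.0181  0.3216 -1.3526 -0.0106 -0.0013  0.0011] sd [0.1797 0.4849 0.1751] pos [ 0.5837 -0.1651  0.1507] [ 179.9979   -0.0055 -175.2548]
```

>>> apply_moves([
  {"fingers":30,"delta_pos":[0,0,-0.5],"angular":[0,0,0]},
  {"fingers":30,"delta_pos":[0,0,-1],"angular":[0,0,0]},
  {"fingers":30,"delta_pos":[0,0,-1],"angular":[0,0,0]},
])

```text
clock: 9.55
tool_pos: [0.5838, -0.1651, 0.1519]
orientation: [-180.0, 0.0, -175.2]
force: [-0.9, 0.1, -0.9]
opening: 0.0349
gripper_force: 30.0
```

```bash
python3 f.py
```

```text
9.85 F [ 0.2317  0.2145 -1.2075 -0.0075 -0.0072  0.0119] sd [0.5828 0.3758 0.4203] pos [ 0.5837 -0.1651  0.1518] [-179.9992   -0.0003 -175.2512]
```

>>> apply_moves([
  {"fingers":30,"delta_pos":[0,0,-0.3],"angular":[0,0,0]},
  {"fingers":30,"delta_pos":[0,0,-0.6],"angular":[0,0,0]},
  {"fingers":30,"delta_pos":[0,0,-0.6],"angular":[0,0,0]},
])

```text
clock: 10.15
tool_pos: [0.5837, -0.1651, 0.1524]
orientation: [180.0, 0.0, -175.3]
force: [-0.2, 0.2, -1.2]
opening: 0.0356
gripper_force: 30.0
```

```bash
python3 f.py
```

```text
10.45 F [-0.0668 -0.0327 -1.0308 -0.0104 -0.0045 -0.0029] sd [0.4984 0.3747 0.5567] pos [ 0.5837 -0.1651  0.1524] [ 179.9999   -0.001  -175.2532]
```

>>> apply_moves([
  {"fingers":30,"delta_pos":[0,0,-0.3],"angular":[0,0,0]},
  {"fingers":30,"delta_pos":[0,0,-0.6],"angular":[0,0,0]},
  {"fingers":30,"delta_pos":[0,0,-0.6],"angular":[0,0,0]},
])

```text
clock: 10.75
tool_pos: [0.5837, -0.1651, 0.153]
orientation: [-180.0, 0.0, -175.2]
force: [0.6, 0.3, -0.7]
opening: 0.0356
gripper_force: 30.0
```

```bash
sed -i 's/range(6)/range(4)/' f.py; python3 f.py
```

```text
10.95 F [ 0.2333 -0.2714 -1.0598 -0.0299  0.0082 -0.0412] sd [0.3203 0.3887 0.3734] pos [ 0.5837 -0.1651  0.153 ] [-179.9998   -0.0016 -175.2539]
```

>>> apply_moves([
  {"fingers":30,"delta_pos":[0,0,-0.3],"angular":[0,0,0]},
  {"fingers":30,"delta_pos":[0,0,-0.6],"angular":[0,0,0]},
  {"fingers":30,"delta_pos":[0,0,-0.6],"angular":[0,0,0]},
])

```text
clock: 11.25
tool_pos: [0.5838, -0.1651, 0.1536]
orientation: [-180.0, 0.0, -175.2]
force: [-0.3, -0.5, -0.8]
opening: 0.0355
gripper_force: 30.0
```

```bash
python3 f.py
```

```text
11.45 F [ 0.0352 -0.5421 -1.093   0.0036  0.018   0.0161] sd [0.3076 0.5714 0.5118] pos [ 0.5837 -0.1651  0.1535] [ 179.9979   -0.0011 -175.255 ]
```

>>> apply_moves([
  {"fingers":30,"delta_pos":[0,0,-0.3],"angular":[0,0,0]},
  {"fingers":30,"delta_pos":[0,0,-0.6],"angular":[0,0,0]},
  {"fingers":30,"delta_pos":[0,0,-0.6],"angular":[0,0,0]},
])

```text
clock: 11.75
tool_pos: [0.5837, -0.1651, 0.1542]
orientation: [180.0, 0.0, -175.3]
force: [-0.6, 0.8, -1.3]
opening: 0.0352
gripper_force: 30.0
```

```bash
python3 f.py
```

```text
11.95 F [-0.148   0.1983 -1.7155 -0.0139 -0.018   0.0222] sd [0.3528 0.2028 0.3659] pos [ 0.5837 -0.1651  0.1542] [ 179.9982   -0.     -175.2543]
```

>>> apply_moves([
  {"fingers":30,"delta_pos":[0,0,-0.2],"angular":[0,0,0]},
  {"fingers":30,"delta_pos":[0,0,-0.4],"angular":[0,0,0]},
  {"fingers":30,"delta_pos":[0,0,-0.4],"angular":[0,0,0]},
])

```text
clock: 12.25
tool_pos: [0.5838, -0.1651, 0.1546]
orientation: [-180.0, 0.0, -175.2]
force: [0.1, -0.1, -0.8]
opening: 0.0354
gripper_force: 30.0
```

```bash
python3 f.py
```

```text
12.45 F [ 0.0824 -0.2803 -1.342  -0.0413  0.0179  0.0285] sd [0.2082 0.2395 0.3176] pos [ 0.5837 -0.1651  0.1546] [ 179.9985    0.0014 -175.2509]
```

>>> apply_moves([
  {"fingers":30,"delta_pos":[0,0,-0.3],"angular":[0,0,0]},
  {"fingers":30,"delta_pos":[0,0,-0.6],"angular":[0,0,0]},
  {"fingers":30,"delta_pos":[0,0,-0.6],"angular":[0,0,0]},
])

```text
clock: 12.75
tool_pos: [0.5837, -0.1651, 0.1552]
orientation: [-180.0, 0.0, -175.3]
force: [0.1, 1.2, -1.6]
opening: 0.0353
gripper_force: 30.0
```

```bash
python3 f.py
```

```text
12.95 F [-0.1818 -0.1443 -0.9674 -0.0273  0.012  -0.0121] sd [0.4715 0.3735 0.737 ] pos [ 0.5837 -0.1651  0.1552] [ 179.9994   -0.0003 -175.2496]
```

>>> apply_moves([
  {"fingers":30,"delta_pos":[0,0,-0.3],"angular":[0,0,0]},
  {"fingers":30,"delta_pos":[0,0,-0.6],"angular":[0,0,0]},
  {"fingers":30,"delta_pos":[0,0,-0.6],"angular":[0,0,0]},
])

```text
clock: 13.25
tool_pos: [0.5838, -0.1651, 0.1558]
orientation: [-180.0, 0.0, -175.2]
force: [0.5, 0.2, -0.4]
opening: 0.0354
gripper_force: 30.0
```

```bash
python3 f.py
```

```text
13.45 F [ 0.2896  0.1531 -0.9158 -0.007  -0.0174 -0.0188] sd [0.2303 0.5078 0.6411] pos [ 0.5837 -0.1651  0.1557] [ 179.9991   -0.0019 -175.2525]
```

>>> apply_moves([
  {"fingers":30,"delta_pos":[0,0,-0.3],"angular":[0,0,0]},
  {"fingers":30,"delta_pos":[0,0,-0.6],"angular":[0,0,0]},
  {"fingers":30,"delta_pos":[0,0,-0.6],"angular":[0,0,0]},
])

```text
clock: 13.75
tool_pos: [0.5837, -0.1651, 0.1564]
orientation: [-180.0, 0.0, -175.3]
force: [-0.2, -0.3, -1.1]
opening: 0.0357
gripper_force: 30.0
```

```bash
python3 f.py; python3 - <<'E'
from h import *
a=ctrl.snapshot("scene");b=ctrl.snapshot("top")
cv2.imwrite("pics/k.png",np.hstack([cv2.resize(a[160:260,240:320],None,fx=5,fy=5,interpolation=2),cv2.resize(b[90:190,320:400],None,fx=5,fy=5,interpolation=2)])[:,:,::-1])
E
```

```text
13.95 F [-0.1462  0.2994 -0.9907 -0.0182 -0.0017 -0.0176] sd [0.2546 0.1408 0.7401] pos [ 0.5837 -0.1651  0.1564] [ 179.9998   -0.0005 -175.2502]
```

View pics/k.png

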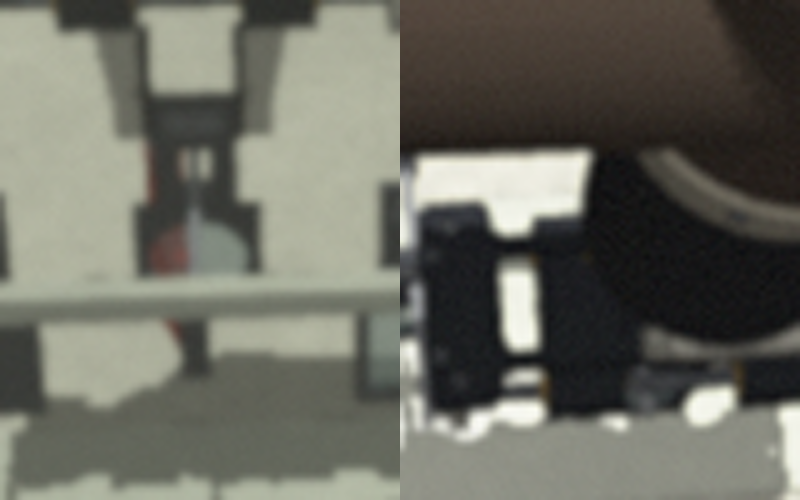

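The holder is gripped upright, its slot at crop rows 150–182 with the wire centred in it laterally (column 197). There is no contact yet, so I keep feeling upward.

>>> apply_moves([
  {"fingers":30,"delta_pos":[0,0,-0.3],"angular":[0,0,0]},
  {"fingers":30,"delta_pos":[0,0,-0.6],"angular":[0,0,0]},
  {"fingers":30,"delta_pos":[0,0,-0.6],"angular":[0,0,0]},
])

```text
clock: 14.35
tool_pos: [0.5836, -0.1651, 0.1569]
orientation: [180.0, -0.0, -175.3]
force: [0.2, -0.3, -1.2]
opening: 0.0354
gripper_force: 30.0
```

```bash
python3 f.py
```

```text
14.55 F [-0.1668  0.0508 -2.2167 -0.0013 -0.0184  0.0014] sd [0.2532 0.3613 0.4494] pos [ 0.5837 -0.1651  0.1569] [ 179.9976   -0.0066 -175.2539]
```

>>> apply_moves([
  {"fingers":30,"delta_pos":[0,0,-0.3],"angular":[0,0,0]},
  {"fingers":30,"delta_pos":[0,0,-0.3],"angular":[0,0,0]},
])

```text
clock: 14.75
tool_pos: [0.5836, -0.165, 0.1571]
orientation: [180.0, -0.0, -175.3]
force: [-0.1, 0.2, -2.5]
opening: 0.0357
gripper_force: 30.0
```

```bash
python3 f.py
```

```text
14.95 F [ 0.1978 -0.0403 -3.028  -0.0441 -0.0877  0.0134] sd [0.5256 0.7126 0.4704] pos [ 0.5836 -0.1651  0.1572] [ 179.9962   -0.0074 -175.2544]
```

Contact is confirmed, about 2 N. The wire here is about 4 mm above level, so it slopes roughly 0.08 rad up. I back off, follow that slope to 60 mm and feel again.

>>> apply_moves([
  {"fingers":30,"delta_pos":[0,0,1.4],"angular":[0,0,0]},
  {"fingers":30,"delta_pos":[2.5,0,1.2],"angular":[0,0,0]},
  {"fingers":30,"delta_pos":[5,0,1.0],"angular":[0,0,0]},
  {"fingers":30,"delta_pos":[7.5,0,0.8],"angular":[0,0,0]},
  {"fingers":30,"delta_pos":[10,0,0.6],"angular":[0,0,0]},
  {"fingers":30,"delta_pos":[10,0,0.6],"angular":[0,0,0]},
])

```text
clock: 15.55
tool_pos: [0.5735, -0.166, 0.1569]
orientation: [-180.0, 0.0, -175.3]
force: [-0.1, -0.2, -0.6]
opening: 0.0357
gripper_force: 30.0
```

```bash
python3 f.py
```

```text
15.75 F [ 0.0173 -0.1612 -1.1124  0.0275 -0.0118 -0.0118] sd [0.231  0.3935 0.6703] pos [ 0.5738 -0.1659  0.1567] [-179.9979    0.0093 -175.247 ]
```

Free. I feel up 0.8 mm here.

>>> apply_moves([
  {"fingers":30,"delta_pos":[0,0,-0.4],"angular":[0,0,0]},
  {"fingers":30,"delta_pos":[0,0,-0.8],"angular":[0,0,0]},
  {"fingers":30,"delta_pos":[0,0,-0.8],"angular":[0,0,0]},
])

```text
clock: 16.05
tool_pos: [0.5738, -0.1659, 0.1574]
orientation: [-180.0, -0.0, -175.2]
force: [0.4, -0.5, -2.3]
opening: 0.0357
gripper_force: 30.0
```

```bash
python3 f.py
```

```text
16.25 F [ 0.1107  0.0319 -1.5312  0.0033 -0.012   0.0037] sd [0.1669 0.2731 0.6288] pos [ 0.5737 -0.1659  0.1574] [ 179.9987   -0.0041 -175.2502]
```

>>> apply_moves([
  {"fingers":30,"delta_pos":[0,0,-0.4],"angular":[0,0,0]},
  {"fingers":30,"delta_pos":[0,0,-0.4],"angular":[0,0,0]},
])

```text
clock: 16.45
tool_pos: [0.5737, -0.1659, 0.1578]
orientation: [180.0, -0.0, -175.3]
force: [0.1, 0.6, -2.2]
opening: 0.0355
gripper_force: 30.0
```

```bash
python3 f.py
```

```text
16.65 F [ 0.3963  0.1661 -2.4507 -0.0257 -0.1422  0.019 ] sd [0.2048 0.5583 0.6272] pos [ 0.5737 -0.1659  0.1578] [ 179.9982   -0.0065 -175.2511]
```

Contact again at TCP z≈0.1576, confirming the slope. I back off 0.9 mm and approach the tip slowly.

>>> apply_moves([
  {"fingers":30,"delta_pos":[0,0,0.9],"angular":[0,0,0]},
  {"fingers":30,"delta_pos":[1,0,0.8],"angular":[0,0,0]},
  {"fingers":30,"delta_pos":[2,0,0.7],"angular":[0,0,0]},
  {"fingers":30,"delta_pos":[3,0,0.65],"angular":[0,0,0]},
  {"fingers":30,"delta_pos":[4,0,0.6],"angular":[0,0,0]},
  {"fingers":30,"delta_pos":[4,0,0.6],"angular":[0,0,0]},
])

```text
clock: 17.25
tool_pos: [0.5696, -0.1663, 0.1574]
orientation: [180.0, 0.0, -175.3]
force: [0.4, -0.1, -1.7]
opening: 0.0355
gripper_force: 30.0
```

```bash
python3 f.py
```

```text
17.45 F [-0.3854  0.0491 -1.0709  0.0215 -0.0319  0.0065] sd [0.3368 0.381  0.5005] pos [ 0.5698 -0.1663  0.1573] [-179.9965    0.0031 -175.2511]
```

>>> apply_moves([
  {"fingers":30,"delta_pos":[0.7,0,-0.1],"angular":[0,0,0]},
  {"fingers":30,"delta_pos":[1.4,0,-0.1],"angular":[0,0,0]},
  {"fingers":30,"delta_pos":[2,0,-0.2],"angular":[0,0,0]},
  {"fingers":30,"delta_pos":[2,0,-0.2],"angular":[0,0,0]},
])

```text
clock: 17.85
tool_pos: [0.5677, -0.1664, 0.1575]
orientation: [180.0, -0.0, -175.3]
force: [0.2, -0.6, -1.2]
opening: 0.0356
gripper_force: 30.0
```

```bash
python3 f.py
```

```text
18.05 F [ 0.3976  0.3512 -1.087  -0.0054  0.0025  0.0118] sd [0.7532 0.7063 0.2255] pos [ 0.5678 -0.1664  0.1575] [-179.9998    0.0025 -175.2508]
```

>>> apply_moves([
  {"fingers":30,"delta_pos":[0.7,0,0],"angular":[0,0,0]},
  {"fingers":30,"delta_pos":[1.4,0,-0.1],"angular":[0,0,0]},
  {"fingers":30,"delta_pos":[2,0,-0.2],"angular":[0,0,0]},
  {"fingers":30,"delta_pos":[2,0,-0.2],"angular":[0,0,0]},
])

```text
clock: 18.45
tool_pos: [0.5657, -0.1666, 0.1577]
orientation: [-180.0, 0.0, -175.3]
force: [0.3, 0.1, -0.9]
opening: 0.0353
gripper_force: 30.0
```

```bash
python3 f.py
```

```text
18.65 F [ 0.0575 -0.2263 -1.1793 -0.0193  0.0176 -0.0145] sd [0.439  0.6686 0.5073] pos [ 0.5658 -0.1666  0.1577] [ 179.9985    0.0018 -175.2548]
```

>>> apply_moves([
  {"fingers":30,"delta_pos":[0.7,0,0],"angular":[0,0,0]},
  {"fingers":30,"delta_pos":[1.4,0,-0.1],"angular":[0,0,0]},
  {"fingers":30,"delta_pos":[2,0,-0.1],"angular":[0,0,0]},
  {"fingers":30,"delta_pos":[2,0,-0.1],"angular":[0,0,0]},
])

```text
clock: 19.05
tool_pos: [0.5637, -0.1668, 0.1578]
orientation: [180.0, 0.0, -175.3]
force: [0.2, -0.9, -0.5]
opening: 0.0355
gripper_force: 30.0
```

```bash
python3 f.py
```

```text
19.25 F [-0.0017  0.4628 -1.292  -0.0131 -0.0417  0.0035] sd [0.222  0.1929 0.444 ] pos [ 0.5638 -0.1667  0.1578] [ 179.9992    0.0039 -175.251 ]
```

>>> apply_moves([
  {"fingers":30,"delta_pos":[0.7,0,0],"angular":[0,0,0]},
  {"fingers":30,"delta_pos":[1.4,0,0],"angular":[0,0,0]},
  {"fingers":30,"delta_pos":[2,0,-0.1],"angular":[0,0,0]},
  {"fingers":30,"delta_pos":[2,0,-0.1],"angular":[0,0,0]},
])

```text
clock: 19.65
tool_pos: [0.5617, -0.1669, 0.1579]
orientation: [180.0, -0.0, -175.3]
force: [-0.5, -0.3, -0.7]
opening: 0.0356
gripper_force: 30.0
```

```bash
python3 f.py
```

```text
19.85 F [ 0.1098  0.1475 -0.9516  0.0004  0.0032  0.005 ] sd [0.203  0.5647 0.7892] pos [ 0.5618 -0.1669  0.1579] [-179.9989    0.0042 -175.2489]
```

>>> apply_moves([
  {"fingers":30,"delta_pos":[0.7,0,0],"angular":[0,0,0]},
  {"fingers":30,"delta_pos":[1.4,0,0],"angular":[0,0,0]},
  {"fingers":30,"delta_pos":[2.1,0,0],"angular":[0,0,0]},
  {"fingers":30,"delta_pos":[3,0,-0.1],"angular":[0,0,0]},
  {"fingers":30,"delta_pos":[3,0,-0.1],"angular":[0,0,0]},
])

```text
clock: 20.35
tool_pos: [0.5587, -0.1672, 0.158]
orientation: [180.0, 0.0, -175.3]
force: [0.1, 0.5, -1.6]
opening: 0.0356
gripper_force: 30.0
```

```bash
python3 f.py
```

```text
20.55 F [ 0.1114 -0.5788 -1.0307 -0.0208 -0.0414 -0.0241] sd [0.6594 0.4307 0.1607] pos [ 0.5588 -0.1672  0.158 ] [ 179.9999    0.0004 -175.2517]
```

Still free; I continue well clear of the tip, to about −98 mm.

>>> apply_moves([
  {"fingers":30,"delta_pos":[1,0,0],"angular":[0,0,0]},
  {"fingers":30,"delta_pos":[2,0,0],"angular":[0,0,0]},
  {"fingers":30,"delta_pos":[3,0,0],"angular":[0,0,0]},
  {"fingers":30,"delta_pos":[4,0,0],"angular":[0,0,0]},
  {"fingers":30,"delta_pos":[6,0,0],"angular":[0,0,0]},
  {"fingers":30,"delta_pos":[9,0,0],"angular":[0,0,0]},
  {"fingers":30,"delta_pos":[13,0,0],"angular":[0,0,0]},
  {"fingers":30,"delta_pos":[18,0,0],"angular":[0,0,0]},
  {"fingers":30,"delta_pos":[23,0,0],"angular":[0,0,0]},
  {"fingers":30,"delta_pos":[23,0,0],"angular":[0,0,0]},
])

```text
clock: 21.55
tool_pos: [0.5351, -0.1691, 0.1581]
orientation: [180.0, 0.0, -175.3]
force: [0.2, -0.2, -0.9]
opening: 0.0354
gripper_force: 30.0
```

```bash
python3 f.py; python3 g.py .5475 .2505 .235 -177.35
```

```text
21.75 F [ 0.6254 -0.1762 -0.8343 -0.0068 -0.0189  0.019 ] sd [0.423  0.7088 0.4798] pos [ 0.536  -0.1691  0.158 ] [-179.9962    0.012  -175.247 ]
t 21.75 pos [ 0.536  -0.1691  0.158 ] rpy [-179.9962    0.012  -175.247 ] F [ 0.007  -0.6357 -1.4288] M [-0.0435 -0.0458 -0.0119]
d [-46.2127 417.172  -76.9722] rot [-0.0036  0.0121  2.103 ]
```

>>> apply_moves([
  {"fingers":30,"delta_pos":[0,0,-25],"angular":[0,0,0]},
  {"fingers":30,"delta_pos":[0,0,-55],"angular":[0,0,0]},
  {"fingers":30,"delta_pos":[-2,20,-77],"angular":[0,0,0]},
  {"fingers":30,"delta_pos":[-6,60,-77],"angular":[0,0,0.5]},
  {"fingers":30,"delta_pos":[-11,100,-77],"angular":[0,0,1]},
  {"fingers":30,"delta_pos":[-15,140,-77],"angular":[0,0,1.5]},
  {"fingers":30,"delta_pos":[-20,180,-77],"angular":[0,0,2]},
  {"fingers":30,"delta_pos":[-25,220,-77],"angular":[0,0,2.1]},
  {"fingers":30,"delta_pos":[-29,260,-77],"angular":[0,0,2.1]},
  {"fingers":30,"delta_pos":[-33,295,-77],"angular":[0,0,2.1]},
])

```text
clock: 22.75
tool_pos: [0.5442, 0.1297, 0.235]
orientation: [180.0, 0.0, -177.3]
force: [0.4, -0.6, -1.3]
opening: 0.0356
gripper_force: 30.0
```

```bash
python3 g.py .5475 .2505 .235 -177.35
```

```text
t 22.75 pos [0.5442 0.1297 0.235 ] rpy [ 179.9909    0.0118 -177.3153] F [ 0.3961 -0.5532 -1.2827] M [-0.0398 -0.0899 -0.0105]
d [ -8.91   120.4751   0.0351] rot [0.0091 0.0118 0.0347]
```

>>> apply_moves([
  {"fingers":30,"delta_pos":[-3,35,0],"angular":[0,0,0]},
  {"fingers":30,"delta_pos":[-5,65,0],"angular":[0,0,0]},
  {"fingers":30,"delta_pos":[-7,90,0],"angular":[0,0,0]},
  {"fingers":30,"delta_pos":[-8,108,0],"angular":[0,0,0]},
  {"fingers":30,"delta_pos":[-9,120,0],"angular":[0,0,0]},
  {"fingers":30,"delta_pos":[-9,120,0],"angular":[0,0,0]},
  {"fingers":30,"delta_pos":[-9,120,0],"angular":[0,0,0]},
])

```text
clock: 23.45
tool_pos: [0.5477, 0.2475, 0.2348]
orientation: [-180.0, -0.0, -177.4]
force: [0.1, -0.2, -1.3]
opening: 0.0353
gripper_force: 30.0
```

```bash
python3 g.py .5475 .2505 .175 -177.35
```

```text
t 23.45 pos [0.5477 0.2475 0.2348] rpy [-179.9773   -0.021  -177.3521] F [ 0.0667 -0.1504 -1.2959] M [-0.0386  0.0376  0.0059]
d [ 0.0744  3.0352 59.8184] rot [-0.0227 -0.021  -0.0021]
```

>>> apply_moves([
  {"fingers":30,"delta_pos":[0,1,10],"angular":[0,0,0]},
  {"fingers":30,"delta_pos":[0,2,22],"angular":[0,0,0]},
  {"fingers":30,"delta_pos":[0,3,32],"angular":[0,0,0]},
  {"fingers":30,"delta_pos":[0,3,38],"angular":[0,0,0]},
  {"fingers":30,"delta_pos":[0,3,38],"angular":[0,0,0]},
  {"fingers":30,"delta_pos":[0,3,38],"angular":[0,0,0]},
])

```text
clock: 24.05
tool_pos: [0.5478, 0.2508, 0.197]
orientation: [-180.0, 0.0, -177.3]
force: [-1.0, 0.6, -1.1]
opening: 0.0355
gripper_force: 30.0
```

```bash
python3 g.py .5475 .2505 .14 -177.35; python3 - <<'E'
from h import *
a=ctrl.snapshot("scene");b=ctrl.snapshot("top")
cv2.imwrite("pics/m.png",np.hstack([cv2.resize(a[150:250,425:505],None,fx=5,fy=5,interpolation=2),cv2.resize(b[120:220,140:220],None,fx=5,fy=5,interpolation=2)])[:,:,::-1])
o=ctrl.get_obs()["tool_pos"]
print("pred hold top z",o[2]-.0043+.056,proj("scene",(o[0],o[1],o[2]+.0517)),"bottom",[proj("scene",(o[0]+.004,o[1]+s,o[2]-.0603)) for s in(-.028,.028)])
E
```

```text
t 24.05 pos [0.5478 0.2508 0.197 ] rpy [-179.9823    0.0018 -177.3496] F [-1.0496  0.5987 -1.1057] M [-0.0117 -0.0195  0.0666]
d [ 0.2942 -0.3178 56.9544] rot [-0.0177  0.0018  0.0004]
pred hold top z 0.24915814784140572 (np.float64(474.6871370856644), np.float64(157.02535258072143)) bottom [(np.float64(453.0691956886037), np.float64(201.4876548914025)), (np.float64(478.0694235183838), np.float64(202.0386060260558))]
```

View pics/m.png

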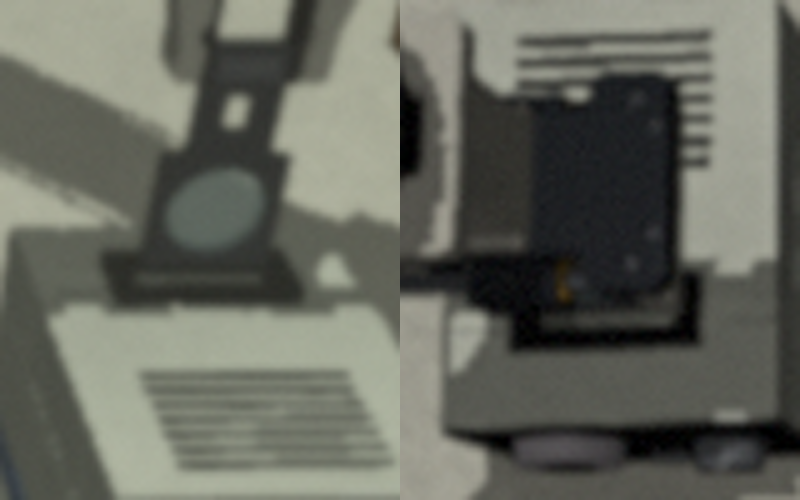

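The holder hangs upright over the collar. Its bottom is centred at about column 205 of the scene crop against 198–200 for the slot, so I shift about 2 mm to −y and lower slowly.

>>> apply_moves([
  {"fingers":30,"delta_pos":[0,-1.8,1],"angular":[0,0,0]},
  {"fingers":30,"delta_pos":[0,-1.8,3],"angular":[0,0,0]},
  {"fingers":30,"delta_pos":[0,-1.8,5],"angular":[0,0,0]},
  {"fingers":30,"delta_pos":[0,-1.8,7],"angular":[0,0,0]},
  {"fingers":30,"delta_pos":[0,-1.8,8],"angular":[0,0,0]},
  {"fingers":30,"delta_pos":[0,-1.8,8],"angular":[0,0,0]},
])

```text
clock: 24.75
tool_pos: [0.5484, 0.2493, 0.1901]
orientation: [180.0, 0.1, -177.3]
force: [-0.8, 0.8, 5.3]
opening: 0.0352
gripper_force: 30.0
```

```bash
python3 f.py
```

```text
24.95 F [-0.2989 -0.1528  5.3506 -0.2192  0.2642  0.0385] sd [0.3364 0.8406 0.2847] pos [0.5484 0.2494 0.1901] [ 179.972     0.1029 -177.325 ]
```

The upward force rose about 6.4 N with the holder's bottom near the collar's top, so it is sitting on the rim or bevel. I lift 2 mm and use the window and slot blobs in the scene view to work out the holder's offset in the gripper.

>>> apply_moves([
  {"fingers":30,"delta_pos":[0,0,-2],"angular":[0,0,0]},
  {"fingers":30,"delta_pos":[0,0,-3.5],"angular":[0,0,0]},
  {"fingers":30,"delta_pos":[0,0,-3.5],"angular":[0,0,0]},
])

```text
clock: 25.25
tool_pos: [0.5477, 0.2491, 0.1923]
orientation: [-180.0, -0.0, -177.4]
force: [-0.1, 0.1, -1.8]
opening: 0.0354
gripper_force: 30.0
```

```bash
python3 f.py; python3 - <<'E'
from h import *
o=ctrl.get_obs()["tool_pos"]
a=ctrl.snapshot("scene");x0,y0=425,150
c=cv2.resize(a[y0:250,x0:505],None,fx=5,fy=5,interpolation=2);g=c.max(2)
for th in(80,95,110):
    k,l,s,ce=cv2.connectedComponentsWithStats((g>th).astype(np.uint8))
    for i in range(1,k):
        if 300<s[i,4]<12000 and 120<ce[i][0]<300 and ce[i][1]<240: print(th,s[i],"px",x0+ce[i][0]/5-.4,y0+ce[i][1]/5-.4)
for dx in(-.004,0,.004,.008):
  print(dx,"window",proj("scene",(o[0]+dx,o[1],o[2]-.0323)),"hole",proj("scene",(o[0]+dx,o[1],o[2]+.0177)),"dz -2: w",proj("scene",(o[0]+dx,o[1],o[2]-.0343)))
# vertical profile through the collar and at rim
print(a[192:214,445].max(1),a[192:214,464].max(1),a[192:214,483].max(1)); print(a[205,440:492].max(1)); print(a[197,440:492].max(1))
E
```

```text
25.45 F [-0.1285 -0.1801 -1.1304 -0.0047 -0.0178 -0.0236] sd [0.4416 0.3519 0.5679] pos [0.5476 0.2491 0.1922] [-179.9897   -0.0216 -177.3539]
80 [ 213  101   33   40 1056] px 470.46477272727276 173.72291666666666
80 [ 161  179   96   75 5585] px 466.3300626678604 192.98553267681288
95 [ 210    0   78   50 3481] px 474.0883079574835 154.35777075553003
95 [215 103  29  36 837] px 470.48052568697733 173.69701314217443
95 [ 166  184   86   63 4172] px 466.33557046979865 192.7688878235858
110 [ 212    0   75   48 3206] px 474.1470368059888 154.2085464753587
110 [217 104  25  34 673] px 470.4793462109956 173.7001485884101
-0.004 window (np.float64(465.6664702537222), np.float64(191.23308879948672)) hole (np.float64(469.8278316544162), np.float64(171.92345134374443)) dz -2: w (np.float64(465.50448672207085), np.float64(191.9847282195732))
0 window (np.float64(466.07176097405556), np.float64(192.20446862683332)) hole (np.float64(470.2568774647578), np.float64(172.86052933602303)) dz -2: w (np.float64(465.90886639296605), np.float64(192.9573802588986))
0.004 window (np.float64(466.4795191820
[... 395 characters left out ...]
7))
[135 135 134 121 102  96  93  86  74  64  64  69  76  86  90  88  90  93
 102 116 133 153] [104 103 104 102 103 103  98  90  83  72  64  55  63  70  62  52  46  48
  67 107 147 164] [102  96  96  95  95  95  95  96  91  90  82  72  60  54  50  45  44  49
  62  84 114 147]
[ 99  99 101 101  97  86  66  51  45  44  48  52  63  71  74  72  72  73
  71  69  69  68  68  68  70  69  70  68  70  68  70  69  69  68  68  69
  63  55  47  45  46  45  48  54  67  85  97 123 157 171 174 172]
[ 96  98  97  96  97  96  97  96  95  98  95  92  79  64  55  54  64  81
  94  99 102 102 103 102 103 101 103 104 103 102 101  99  92  81  71  61
  56  57  68  84  92  95  96  95  96  97  96  96  97  97  96  97]
```

Scene blobs put the holder about 0.6 mm to +y and up to 3 mm to +x of the TCP. The slot throat triangulates to (0.5476, 0.2512). I go back to y=0.251 and shift −2 mm in x, then lower gently.

>>> apply_moves([
  {"fingers":30,"delta_pos":[1,1.5,0],"angular":[0,0,0]},
  {"fingers":30,"delta_pos":[2,1.5,1],"angular":[0,0,0]},
  {"fingers":30,"delta_pos":[2,1.5,2],"angular":[0,0,0]},
  {"fingers":30,"delta_pos":[2,1.5,3],"angular":[0,0,0]},
  {"fingers":30,"delta_pos":[2,1.5,3.5],"angular":[0,0,0]},
  {"fingers":30,"delta_pos":[2,1.5,3.5],"angular":[0,0,0]},
])

```text
clock: 26.1
tool_pos: [0.5456, 0.2505, 0.1888]
orientation: [-180.0, -0.0, -177.4]
force: [0.4, 1.0, -0.6]
opening: 0.0358
gripper_force: 30.0
```

```bash
python3 f.py
```

```text
26.3 F [-0.3635 -0.3233 -0.7228 -0.0273 -0.0105 -0.0097] sd [0.4721 0.3457 0.4722] pos [0.5457 0.2505 0.189 ] [ 179.9982    0.0036 -177.352 ]
```

>>> apply_moves([
  {"fingers":30,"delta_pos":[0,0,1],"angular":[0,0,0]},
  {"fingers":30,"delta_pos":[0,0,2],"angular":[0,0,0]},
  {"fingers":30,"delta_pos":[0,0,3],"angular":[0,0,0]},
  {"fingers":30,"delta_pos":[0,0,3],"angular":[0,0,0]},
])

```text
clock: 26.7
tool_pos: [0.5455, 0.2505, 0.1857]
orientation: [-180.0, -0.0, -177.4]
force: [-0.4, -0.2, -1.3]
opening: 0.0358
gripper_force: 30.0
```

```bash
python3 f.py
```

```text
26.9 F [-0.0963  0.0546 -0.8525  0.0005 -0.0138  0.0099] sd [0.2521 0.4534 0.4863] pos [0.5457 0.2506 0.186 ] [-179.9987    0.0006 -177.3486]
```

Free. I continue 4 mm.

>>> apply_moves([
  {"fingers":30,"delta_pos":[0,0,1],"angular":[0,0,0]},
  {"fingers":30,"delta_pos":[0,0,2],"angular":[0,0,0]},
  {"fingers":30,"delta_pos":[0,0,3],"angular":[0,0,0]},
  {"fingers":30,"delta_pos":[0,0,4],"angular":[0,0,0]},
  {"fingers":30,"delta_pos":[0,0,4],"angular":[0,0,0]},
])

```text
clock: 27.4
tool_pos: [0.5455, 0.2505, 0.1817]
orientation: [-180.0, -0.0, -177.4]
force: [-0.3, -0.1, -1.0]
opening: 0.035
gripper_force: 30.0
```

```bash
python3 f.py
```

```text
27.6 F [-0.6235  0.1452 -1.2282 -0.0044  0.0066  0.0032] sd [0.4142 0.3063 0.4128] pos [0.5457 0.2506 0.182 ] [-179.9995    0.005  -177.3482]
```

>>> apply_moves([
  {"fingers":30,"delta_pos":[0,0,1.5],"angular":[0,0,0]},
  {"fingers":30,"delta_pos":[0,0,3],"angular":[0,0,0]},
  {"fingers":30,"delta_pos":[0,0,4.5],"angular":[0,0,0]},
  {"fingers":30,"delta_pos":[0,0,6],"angular":[0,0,0]},
  {"fingers":30,"delta_pos":[0,0,7.5],"angular":[0,0,0]},
  {"fingers":30,"delta_pos":[0,0,9],"angular":[0,0,0]},
  {"fingers":30,"delta_pos":[0,0,9],"angular":[0,0,0]},
])

```text
clock: 28.3
tool_pos: [0.5455, 0.2505, 0.1727]
orientation: [-180.0, -0.0, -177.4]
force: [0.4, -0.4, -1.7]
opening: 0.0352
gripper_force: 30.0
```

```bash
python3 f.py
```

```text
28.5 F [-0.1924  0.118  -1.2994  0.0097 -0.0106 -0.0151] sd [0.4246 0.227  0.7167] pos [0.5457 0.2506 0.173 ] [ 179.9962    0.0057 -177.3521]
```

>>> apply_moves([
  {"fingers":30,"delta_pos":[0,0,2],"angular":[0,0,0]},
  {"fingers":30,"delta_pos":[0,0,4.5],"angular":[0,0,0]},
  {"fingers":30,"delta_pos":[0,0,7],"angular":[0,0,0]},
  {"fingers":30,"delta_pos":[0,0,10],"angular":[0,0,0]},
  {"fingers":30,"delta_pos":[0,0,13],"angular":[0,0,0]},
  {"fingers":30,"delta_pos":[0,0,16],"angular":[0,0,0]},
  {"fingers":30,"delta_pos":[0,0,19],"angular":[0,0,0]},
  {"fingers":30,"delta_pos":[0,0,22],"angular":[0,0,0]},
  {"fingers":30,"delta_pos":[0,0,24],"angular":[0,0,0]},
  {"fingers":30,"delta_pos":[0,0,24],"angular":[0,0,0]},
])

```text
clock: 29.5
tool_pos: [0.5455, 0.2504, 0.1486]
orientation: [-180.0, -0.0, -177.4]
force: [1.1, -0.3, -1.6]
opening: 0.0355
gripper_force: 30.0
```

```bash
python3 f.py
```

```text
29.7 F [-0.4809 -0.4263 -0.8595 -0.0078 -0.0035  0.0068] sd [0.312  0.435  0.2122] pos [0.5458 0.2506 0.1492] [ 179.9889    0.0162 -177.3496]
```

>>> apply_moves([
  {"fingers":30,"delta_pos":[0,0,1],"angular":[0,0,0]},
  {"fingers":30,"delta_pos":[0,0,2],"angular":[0,0,0]},
  {"fingers":30,"delta_pos":[0,0,3],"angular":[0,0,0]},
  {"fingers":30,"delta_pos":[0,0,4],"angular":[0,0,0]},
  {"fingers":30,"delta_pos":[0,0,5],"angular":[0,0,0]},
  {"fingers":30,"delta_pos":[0,0,6],"angular":[0,0,0]},
  {"fingers":30,"delta_pos":[0,0,7],"angular":[0,0,0]},
  {"fingers":30,"delta_pos":[0,0,7],"angular":[0,0,0]},
])

```text
clock: 30.5
tool_pos: [0.5456, 0.2505, 0.1418]
orientation: [-180.0, -0.0, -177.4]
force: [0.8, -0.3, -0.7]
opening: 0.0357
gripper_force: 30.0
```

```bash
python3 f.py
```

```text
30.7 F [-0.5727  0.31   -1.3461 -0.0122 -0.0097 -0.0381] sd [0.1442 0.4413 0.2648] pos [0.5457 0.2506 0.142 ] [ 179.9959    0.0055 -177.3526]
```

>>> apply_moves([
  {"fingers":30,"delta_pos":[0,0,0.5],"angular":[0,0,0]},
  {"fingers":30,"delta_pos":[0,0,1],"angular":[0,0,0]},
  {"fingers":30,"delta_pos":[0,0,1.5],"angular":[0,0,0]},
  {"fingers":30,"delta_pos":[0,0,1.5],"angular":[0,0,0]},
])

```text
clock: 31.1
tool_pos: [0.5459, 0.2506, 0.1408]
orientation: [180.0, 0.0, -177.3]
force: [-0.3, -1.5, 1.3]
opening: 0.0356
gripper_force: 30.0
```

```bash
python3 f.py
```

```text
31.3 F [-0.3464 -0.6936  1.7608 -0.2485  0.0365 -0.0089] sd [0.4299 0.2547 0.3782] pos [0.5459 0.2506 0.1408] [ 179.9955    0.0271 -177.3447]
```

Contact with the floor comes at the expected height (0.141 against 0.1403). I press a touch more, then release.

>>> apply_moves([
  {"fingers":30,"delta_pos":[0,0,0.3],"angular":[0,0,0]},
  {"fingers":30,"delta_pos":[0,0,0.3],"angular":[0,0,0]},
  {"fingers":37,"delta_pos":[0,0,0.3],"angular":[0,0,0]},
  {"fingers":40,"delta_pos":[0,0,0],"angular":[0,0,0]},
  {"fingers":45,"delta_pos":[0,0,0],"angular":[0,0,0]},
  {"fingers":50,"delta_pos":[0,0,0],"angular":[0,0,0]},
  {"fingers":55,"delta_pos":[0,0,0],"angular":[0,0,0]},
  {"fingers":60,"delta_pos":[0,0,0],"angular":[0,0,0]},
  {"fingers":60,"delta_pos":[0,0,0],"angular":[0,0,0]},
])

```text
clock: 32.2
tool_pos: [0.5456, 0.2506, 0.1404]
orientation: [-180.0, -0.0, -177.4]
force: [-1.1, -0.5, -0.0]
opening: 0.0593
gripper_force: 0.0
```

```bash
python3 f.py
```

```text
32.4 F [-0.2549  0.3697 -0.2339 -0.008  -0.0156  0.0142] sd [0.516  0.2564 0.5062] pos [0.5456 0.2505 0.1404] [-179.9984   -0.0017 -177.3514]
```

Released. I retract straight up and measure the placed holder.

>>> apply_moves([
  {"fingers":60,"delta_pos":[0,0,-10],"angular":[0,0,0]},
  {"fingers":60,"delta_pos":[0,0,-30],"angular":[0,0,0]},
  {"fingers":60,"delta_pos":[0,0,-60],"angular":[0,0,0]},
  {"fingers":60,"delta_pos":[0,0,-95],"angular":[0,0,0]},
  {"fingers":60,"delta_pos":[0,0,-130],"angular":[0,0,0]},
  {"fingers":60,"delta_pos":[0,0,-150],"angular":[0,0,0]},
  {"fingers":60,"delta_pos":[0,0,-150],"angular":[0,0,0]},
  {"fingers":60,"delta_pos":[0,0,-150],"angular":[0,0,0]},
])

```text
clock: 33.2
tool_pos: [0.5456, 0.2506, 0.2913]
orientation: [179.9, 0.1, -177.4]
force: [0.9, 0.6, -0.2]
opening: 0.0603
gripper_force: 0.0
```

```bash
python3 f.py; python3 - <<'E'
from h import *
a=ctrl.snapshot("scene");x0,y0=425,160
g=cv2.resize(a[y0:250,x0:505],None,fx=5,fy=5,interpolation=2).max(2)
for th in(70,85,100):
    k,l,s,ce=cv2.connectedComponentsWithStats((g>th).astype(np.uint8))
    for i in range(1,k):
        if 150<s[i,4]<4000: print(th,s[i],"px",x0+ce[i][0]/5-.4,y0+ce[i][1]/5-.4)
# neck outline: dark region above collar
m=(g<85).astype(np.uint8)
for r in range(0,215,15):
    xs=np.where(m[r])[0]; print(round(y0+r/5-.4,1),(x0+xs.min()/5-.4,x0+xs.max()/5-.4) if len(xs) else None)
for dx in(0,.002,.004): print("pred hole",proj("scene",(.5456+dx,.251,.158)),"top",[proj("scene",(.5456+dx-.004,.251+s,.192)) for s in(-.018,.018)])
E
```

```text
33.4 F [-0.4575  0.3923 -0.0526  0.0011 -0.0062  0.0064] sd [0.1441 0.6381 0.798 ] pos [0.5452 0.2503 0.2895] [-179.9411   -0.0848 -177.3536]
70 [197 153  25  30 593] px 466.3831365935919 193.08701517706575
70 [183 223  34   9 238] px 464.47058823529414 205.01680672268907
70 [  0 422  11  28 193] px 425.2839378238342 247.2901554404145
85 [203 159  14  19 201] px 466.41393034825876 193.19004975124378
85 [ 48 384  13  25 153] px 435.3790849673203 238.72418300653595
100 [326 185  31  46 839] px 492.86293206197854 201.13969010727055
159.6 None
162.6 None
165.6 None
168.6 None
171.6 None
174.6 None
177.6 None
180.6 (np.float64(459.8), np.float64(476.20000000000005))
183.6 (np.float64(459.20000000000005), np.float64(476.40000000000003))
186.6 (np.float64(458.6), np.float64(476.0))
189.6 (np.float64(458.0), np.float64(476.6))
192.6 (np.float64(457.20000000000005), np.float64(475.8))
195.6 (np.float64(456.6), np.float64(475.20000000000005))
198.6 (np.float64(427.40000000000003), np.float64(480.6))
201.6 (np.float64(427.0), np.float64(482.8))
pred hole (np.float64(466.56577078772364), np.float64(192.44567838808248)) top [(np.float64(460.7652601020386), np.float64(178.3173472200823)), (np.float64(477.17342107971183), np.float64(178.66913540254063))]
pred hole (np.float64(466.7695817563605), np.float64(192.93273272436218)) top [(np.float64(460.96312249122093), np.float64(178.78977590910995)), (np.float64(477.3966141657522), np.float64(179.1423043102953))]
pred hole (np.float64(466.9740115970402), np.float64(193.42126600122162)) top [(np.float64(461.1615944670039), np.float64(179.26366008545781)), (np.float64(477.62049516873583), np.float64(179.61693160062967))]
```

```bash
python3 -c "
from plant import ctrl
print(ctrl.close_job())"
```

```text
the job is handed in; nothing more can be done
None
```

The round-window holder is off its peg and, by force and camera, standing fully home and released in the light source's slot. I handed the job in at about 33 s and no verdict came back. On the first lowering it touched the slot's rim at about 6 N, so I lifted it, shifted it and lowered it again. I didn't re-measure the other two holders, the bottle or the box afterwards.

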